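# Switch the washroom off before leaving

## Robot

A 6-joint arm with a two-finger parallel gripper is mounted at the origin on the work surface. World frame = base frame: x ahead of the robot, y to its left, z up, the work surface at z = 0. Lengths are in m, angles in rad, forces in N, time in s.
With the tool pointing down it reaches from about 0.3 to 0.95 m from the base axis. Payload 3.1 kg.
Tool frame: the origin (TCP) lies midway between the tips of the shut fingers; the grasp point (between the pads) lies 19 mm behind it; z points along the fingers, y is the line along which they close (so a half turn about z gives the same grasp; the last joint's range is limited). The gripper opens to 85 mm and grips with 20 to 120 N. Pads are 22 mm wide; open, the fingers measure 114 mm over their backs; the gripper's body (76 mm by 85 mm) begins 54 mm behind the grasp point. The pads swing forward as they close: fully open they stand 13 mm farther back than shut.
Start: joints at [-0.07, 0.308, 1.634, -0, 1.2, -0.07], TCP at [0.625, -0, 0.231] pointing down, gripper open.
Joint ranges: [-3.06, 3.06], [-0.79, 1.96], [0.05, 2.63], [-1.19, 4.34], [0.05, 2.64], [-2.94, 2.94]. Speed limits (rad/s): [2.79, 2.79, 3.14, 3.14, 3.14, 3.14].

## Interface

Orientations are given as a unit quaternion [w, x, y, z].
In Python, from rig import telemetry, vision, ctrl gives the robot as it stands.
- The arm moves only by the tool step_arm, never from a script. Its argument "plan" is a list of rows, each an object with "delta_rot": the turn, a rotation vector about the tool's x, y, z in degrees, a list of three; "linear": the shift along the tool's x, y, z in mm, a list of three; "grip": the opening, from 0 (shut) to 1 (fully open). A call has 1 to 12 rows; each row is the pose to reach, as a shift and turn from the pose commanded when the call began, along the tool's axes at that moment; what a row does not reach only later rows make up. A row lasts 1/12 s, in which the tool goes at most 41.7 mm and 7.16 degrees, less where a joint would pass 70% of its speed; a pose out of reach is approached as far as the arm can. A call with a gripper value outside its range is refused whole. The fingers move at their own pace and stop on an object; the grip force is fixed at half the most. Time passes only in rows, so rows that repeat a pose let the fingers close. It gives the time, the measured TCP pose, the force, the opening and the grip force at its end, in the units of the state.
- telemetry.get_state(): the state, without advancing time (a new reading comes with each control period).
- vision.camera(name): name is "scene" or "side" or "wrist"; returns the picture (420x560x3 uint8, red, green, blue); there is no depth.
- vision.camera_info(name): a dict with "K" (3x3 intrinsics, pixels), "origin" and "rotation" of the camera in the world. Camera axes: x right, y down, z forward; pixel columns grow to the right and rows downward; lengths in m; the calibration is good to about 2 mm. The wrist camera is an equidistant fisheye: a pixel r from the principal point sees the ray r / f radians off the axis. A picture is of the moment at which its call begins: read the wrist's pose just before it. camera_info takes no time and is no camera call; for the wrist camera it gives the pose at the moment of the call.
- ctrl.close_job(): hands the job in; it is judged then, once.
The state is a dict: "time_s": time; "joint_pos": joint angles; "qvel": joint speeds; "tau": joint torques, N m; "tool_pos": TCP position; "eef_rot": TCP orientation; "wrist_force": force on the tool from outside, world axes, zero at the start; "ft_torque": the same for the moment, N m; "opening": finger opening in m; "gripper_force": force on a finger pad.
Only numpy, scipy, OpenCV 4.12 (cv2) and the standard library are available. Lean on these libraries where they do the work, as an engineer would, in place of code of your own. Each camera call takes 0.05 s, during which the arm holds its last target. There are 200 camera calls.

## Task

Switch this washroom off for the night at the toggle panel on the tiled ledge: first the heater (the wide paddle lever), then the extractor fan (the long round bat lever), and last of all the light (the short narrow lever), so that the fan outlasts the heater and you can still see. Each lever now points to the panel's upper edge and is on; tap it over lightly, down towards the robot, so that it stays off, without pinching it. Leave the mug, bottle, comb and toothbrush where they are.

Things in the scene. Friction and masses are not known exactly. Their poses are not given: they have to be found in the camera images.
- ledge: Fixed ledge of glazed yellow tiles, 310 mm deep (x), 660 mm long (y), turned up to 0.3 rad. Origin: on the worktop, half way along, 140 mm behind its front edge; x points level away from the robot, y along the ledge to the robot's left, z up. Flat shelf 40 mm high from x = -0.14 to 0.005; behind it a tiled upstand slopes up at 20 degrees, away from the robot, to x = 0.165, z = 0.104.
- panel (a point): Middle of the face of the fixed white plastic switch plate, 190 mm (along y) by 120 mm (up the slope), 6 mm thick, on the 20 degree slope; axes as the ledge's. Three white switch modules sit on it in one row along y, 52 mm apart; which switch has which place differs from start to start. All levers are black.
- heater_switch: The heater switch: fixed white module, 46 mm along the row, 72 mm up the slope, its face 3 mm above the plate. Origin: on the lever's pivot, in the middle of the module's face; axes as the ledge's (level, not sloped). The face slopes up away from the robot at 20 degrees.
- heater_tip (a point): Middle of the outer end of the heater lever, 26 mm from its pivot. The lever is a black wide flat paddle, 32 mm wide along the row, 6 mm thick, standing 26 mm out of the module.
- heater (a joint): Tilt of the heater lever (rad): 0 = on, leaning 0.3 up the slope (away from the robot) from the face's normal; 0.6 = off, leaning 0.3 down the slope towards the robot; 0.3 is square to the face. It snaps: it resists with up to about 0.035 N m (1 to 2 N at the tip), and once past the middle (0.3) goes by itself to the end stop and stays.
- fan_switch: The fan switch: fixed white module, 46 mm along the row, 72 mm up the slope, its face 3 mm above the plate. Origin: on the lever's pivot, in the middle of the module's face; axes as the ledge's (level, not sloped). The face slopes up away from the robot at 20 degrees.
- fan_tip (a point): Middle of the outer end of the fan lever, 36 mm from its pivot. The lever is a black long round bat, thickening from 6 mm at its root to 10 mm near the tip, standing 36 mm out of the module, with a round steel collar up to 19 mm across and 6 mm high at its root.
- fan (a joint): Tilt of the fan lever (rad): 0 = on, leaning 0.3 up the slope (away from the robot) from the face's normal; 0.6 = off, leaning 0.3 down the slope towards the robot; 0.3 is square to the face. It snaps: it resists with up to about 0.035 N m (1 to 2 N at the tip), and once past the middle (0.3) goes by itself to the end stop and stays.
- light_switch: The light switch: fixed white module, 46 mm along the row, 72 mm up the slope, its face 3 mm above the plate. Origin: on the lever's pivot, in the middle of the module's face; axes as the ledge's (level, not sloped). The face slopes up away from the robot at 20 degrees.
- light_tip (a point): Middle of the outer end of the light lever, 20 mm from its pivot. The lever is a black short narrow stub, 9 mm wide along the row, 7 mm thick, standing 20 mm out of the module.
- light (a joint): Tilt of the light lever (rad): 0 = on, leaning 0.3 up the slope (away from the robot) from the face's normal; 0.6 = off, leaning 0.3 down the slope towards the robot; 0.3 is square to the face. It snaps: it resists with up to about 0.035 N m (1 to 2 N at the tip), and once past the middle (0.3) goes by itself to the end stop and stays.
- mug: Loose stainless steel mug, 76 mm across, 85 mm tall, handle on its +y side (about 30 mm out), standing on the flat shelf near one end. Origin: centre of its underside, z up. Bystander.
- bottle: Loose green glass bottle with a white twist cap, 58 mm across, 150 mm tall, standing on the flat shelf near the other end from the mug. Origin: centre of its underside. Bystander.
- comb: Loose black plastic comb, 150 mm long (its x), 30 mm wide, 4 mm thick, lying along the flat shelf in front of the panel. Origin: about its middle, on its underside. Bystander.
- toothbrush: Loose orange toothbrush, 175 mm long (its x), with its head in a white slotted cap 16 mm square at the +x end, lying along the flat shelf near its front edge. Origin: on its underside, about its middle. Bystander.

How it is judged:
On the way, in this order (a step that is already met when the one before it is completed fails the run):
1. the heater is off while the fan and the light are still on (value of joint heater above 0.5 rad and value of joint each of fan, light below 0.2 rad), for 0.2 s.
2. the fan is off too while the light is still on (value of joint each of heater, fan above 0.5 rad and value of joint light below 0.2 rad), for 0.2 s.
3. the light is off, heater and fan still off (value of joint each of heater, fan, light above 0.5 rad), for 0.2 s.
At the end, for the whole second after the job is handed in: All three levers are fully over to off (joints above 0.5 rad); the mug, bottle, comb and toothbrush are within 15 mm of where they started, mug and bottle upright (within 0.1 rad) (all of step 3 and distance of each of mug, bottle, comb, toothbrush from where it was at the start of the episode below 0.015 m and angle between each of mug, bottle's own z axis and vertical below 0.1 rad); the robot touches nothing.
It fails at once if the fan is switched off while the heater is still on (value of joint fan above 0.3 rad and value of joint heater below 0.3 rad).
It fails at once if the light is switched off while the heater or the fan is still on (value of joint light above 0.3 rad and value of joint any of heater, fan below 0.3 rad).
It fails at once if a switch is pressed harder than a light tap (15 N) or pinched (contact force between any of the fingers, the arm and heater_switch above 15 N or contact force between any of the fingers, the arm and fan_switch above 15 N or contact force between any of the fingers, the arm and light_switch above 15 N).
It fails at once if the panel or the ledge is struck or leant on (over 20 N) (contact force between any of the fingers, the arm and ledge above 20 N).
It fails at once if the mug, bottle, comb or toothbrush is lifted, pushed aside or knocked over (distance of any of mug, bottle, comb, toothbrush from where it was at the start of the episode above 0.02 m or angle between any of mug, bottle, comb, toothbrush's own z axis and vertical above 0.25 rad).
It also fails if it takes over 45 s, if anything falls off the work surface, if the arm or the gripper's body presses on something with over 40 N, if the wrist force passes 120 N, or if a joint passes its speed limit or range.

## Working session

There is one attempt and no reset: what is moved stays moved. The work goes in short steps, Python scripts to look and compute and a tool call to move; the robot and the scene stay as the last step left them, time stands still between calls to the robot, and variables do not carry over. Pictures are saved under pics/ and viewed, at most 11 in all, crops included, and the job is handed in when it is done.

Besides the shell and the picture viewer there is one more tool, called after "Call:" by a JSON object that holds its "fn" and its "kwargs", one argument or row to a line. step_arm: Moves the arm, as the interface text tells. Its arguments: {"type":"object","properties":{"plan":{"type":"array","items":{"type":"object","properties":{"delta_rot":{"type":"array","items":{"type":"number"}},"linear":{"type":"array","items":{"type":"number"}},"grip":{"type":"number"}}}}},"required":["plan"]}

```bash
mkdir -p pics
python3 - <<'E'
from rig import telemetry, vision
import cv2
s=telemetry.get_state(); print(s['time_s'],s['tool_pos'],s['eef_rot'])
for n in ['scene','side','wrist']:
    i=vision.camera_info(n); print(n,i)
    cv2.imwrite(f'pics/{n}0.png',vision.camera(n)[:,:,::-1])
E
```

```text
0.0 [6.24168785e-01 9.75372568e-06 2.30028429e-01] [-0.00086512  0.70711482  0.7070978  -0.00076695]
scene {'K': array([[487.99882068,   0.        , 277.28902081],
       [  0.        , 487.99882068, 197.57172089],
       [  0.        ,   0.        ,   1.        ]]), 'origin': array([0.98757302, 0.48948534, 1.07682642]), 'rotation': array([-0.10158121,  0.35434163,  0.88912439, -0.27125834])}
side {'K': array([[430.76149545,   0.        , 281.0275198 ],
       [  0.        , 430.76149545, 205.03887626],
       [  0.        ,   0.        ,   1.        ]]), 'origin': array([0.40096335, 0.64449729, 0.57226019]), 'rotation': array([ 0.04676825, -0.11271455,  0.88632102, -0.44670261])}
wrist {'K': array([[325.1922621 ,   0.        , 279.62859594],
       [  0.        , 325.1922621 , 207.45656249],
       [  0.        ,   0.        ,   1.        ]]), 'origin': array([0.62422929, 0.07000443, 0.37245442]), 'rotation': array([ 1.38728954e-01,  9.90330158e-01, -6.72465039e-04, -5.41333343e-05])}
```

View pics/scene0.png

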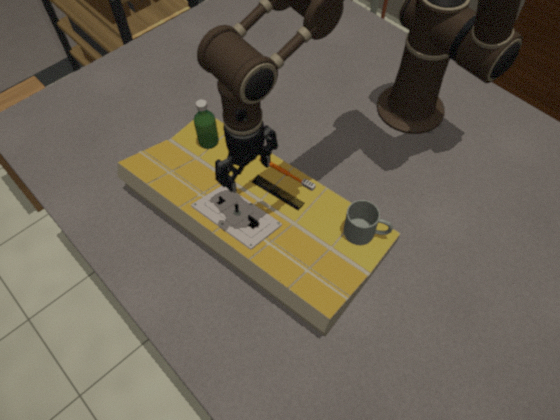

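View pics/side0.png

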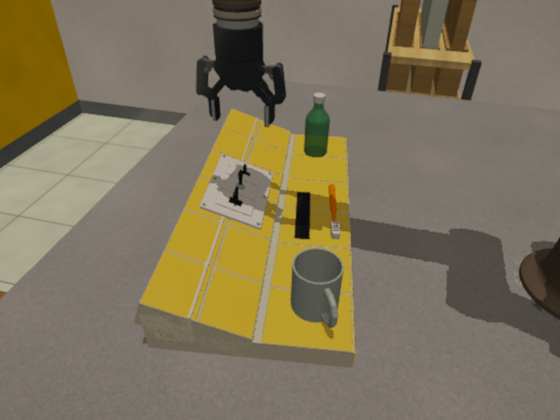

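View pics/wrist0.png

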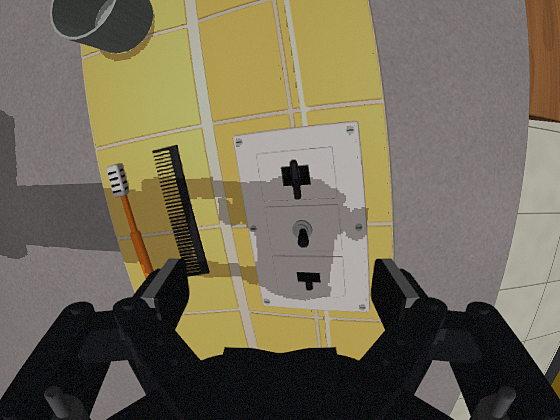

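The wrist view shows the plate with its corner screws at about (239,142), (350,129), (267,301) and (362,307). The levers are at about (297,178), (303,234) and (309,278). I need a closer crop to tell which lever is which.

Run:
```python
import cv2,numpy as np
im=cv2.imread('pics/wrist0.png')[110:320,225:380]
a=cv2.resize(im,None,fx=2.8,fy=2.8,interpolation=cv2.INTER_CUBIC)
b=cv2.imread('pics/scene0.png')[180:250,185:285]
b=cv2.resize(b,(360,252),interpolation=cv2.INTER_CUBIC)
c=cv2.imread('pics/side0.png')[150:230,195:280]
c=cv2.resize(c,(360,336),interpolation=cv2.INTER_CUBIC)
r=np.vstack([b,c])
a=a[:588]; 
cv2.imwrite('pics/crop.png',np.hstack([a,r]))
print(a.shape,r.shape)
```

```text
(588, 434, 3) (588, 360, 3)
```

View pics/crop.png

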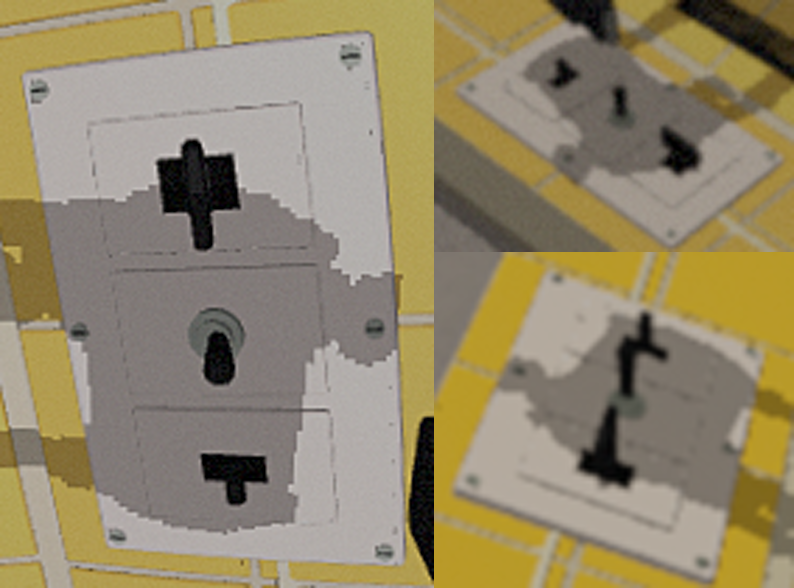

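The crop shows the heater paddle (wide along the row) at +y, the fan bat with its steel collar in the middle, and the light stub at -y. I'll fit the plate pose from its corners in the three views.

```bash
cat > h.py <<'E'
import numpy as np
from rig import telemetry, vision
from scipy.spatial.transform import Rotation as R
q=lambda a:R.from_quat(np.roll(a,-1))
def proj(i,P):
    p=q(i['rotation']).inv().apply(P-i['origin']); K=i['K']
    return p[:,:2]/p[:,2:]*K[0,0]+K[:2,2]
def projw(i,P):
    p=q(i['rotation']).inv().apply(P-i['origin']); r=np.hypot(p[:,0],p[:,1]); th=np.arctan2(r,p[:,2])
    return p[:,:2]*(th/r)[:,None]*i['K'][0,0]+i['K'][:2,2]
def panelR(yaw): return R.from_euler('z',yaw)*R.from_euler('y',-20,degrees=True)
E
python3 - <<'E'
from h import *
from scipy.optimize import least_squares
W=np.array([[23,72],[371,32],[404,565],[105,545]])/2.8+[225,110]
Wc=[(-1,1),(1,1),(1,-1),(-1,-1)]
S=np.array([[116,16],[332,93],[282,328],[21,238]])/[4.235,4.2]+[195,150]
Sc=[(1,-1),(-1,-1),(-1,1),(1,1)]
C=np.array([[26,90],[234,245],[351,158]])/3.6+[185,180]
Cc=[(1,-1),(1,1),(-1,1)]
I={n:vision.camera_info(n) for n in('wrist','side','scene')}
def P(x,c):
    c=np.array(c)*[.06,.095]; return x[:3]+panelR(x[3]).apply(np.c_[c,np.zeros(len(c))])
f=lambda x:np.r_[(projw(I['wrist'],P(x,Wc))-W).ravel(),(proj(I['side'],P(x,Sc))-S).ravel(),(proj(I['scene'],P(x,Cc))-C).ravel()]
r=least_squares(f,[.65,0,.08,0]); x=r.x; print(x.round(4),f(x).round(1))
np.save('panel.npy',x)
Rp=panelR(x[3]); Rt=Rp*R.from_matrix(np.array([[0,1,0],[1,0,0],[0,0,-1]]).T)
s=telemetry.get_state(); Rc=q(s['eef_rot'])
print('rot deg',np.degrees((Rc.inv()*Rt).as_rotvec()))
for n,v in(('heater',.052),('fan',0),('light',-.052)):
    for nm,u,w in(('above',40,90),):
        p=x[:3]+Rp.apply([u/1e3,v,.003+w/1e3]); print(n,p.round(4),'lin mm',(Rc.inv().apply(p-s['tool_pos'])*1e3).round(1))
# tip check
for n,v,L in(('heater',.052,.026),('fan',0,.036),('light',-.052,.02)):
    p=x[:3]+Rp.apply([L*np.sin(.3),v,.003+L*np.cos(.3)]); print(n,(projw(I['wrist'],p[None])[0]-[225,110])*2.8)
E
```

```text
[ 0.647  -0.0339  0.0794  0.1373] [-1.5 -0.  -0.4 -0.4 -0.6  0.6 -0.5  1.  -0.7  0.2 -0.4  1.6 -1.   0.2
 -0.9 -0.8 -2.4  0.3  0.3  1.4 -0.9  1. ]
rot deg [-20.07216749   1.35833386  -7.78621522]
heater [0.6456 0.0184 0.1805] lin mm [18.3 21.3 49.8]
fan [ 0.6527 -0.0332  0.1805] lin mm [-33.2  28.4  49.8]
light [ 0.6598 -0.0847  0.1805] lin mm [-84.7  35.5  49.8]
heater [197.7160311  198.69615761]
fan [219.04429318 373.4588774 ]
light [234.99059763 494.4689261 ]
```

Call:
{"fn": "step_arm", "kwargs": {
  "plan": [
    {"linear":[10,10,10],"delta_rot":[-6.7,0.5,-2.6],"grip":0},
    {"linear":[15,15,20],"delta_rot":[-13.4,0.9,-5.2],"grip":0},
    {"linear":[18,21,30],"delta_rot":[-20,1.4,-7.8],"grip":0},
    {"linear":[18,21,40],"delta_rot":[-20,1.4,-7.8],"grip":0},
    {"linear":[18,21,40],"delta_rot":[-20,1.4,-7.8],"grip":0},
    {"linear":[18,21,40],"delta_rot":[-20,1.4,-7.8],"grip":0},
    {"linear":[18,21,40],"delta_rot":[-20,1.4,-7.8],"grip":0},
    {"linear":[18,21,40],"delta_rot":[-20,1.4,-7.8],"grip":0},
    {"linear":[18,21,40],"delta_rot":[-20,1.4,-7.8],"grip":0}
  ]
}}

```text
time_s: 0.9
tool_pos: [0.6481, 0.0178, 0.193]
eef_rot: [0.115, 0.647, 0.742, 0.132]
wrist_force: [0.2, 0.4, 0.1]
opening: 0.0002
gripper_force: 0.0
```

```bash
cat >> h.py <<'E'
def where():
    x=np.load('panel.npy'); s=telemetry.get_state(); Rp=panelR(x[3])
    u,v,w=(Rp.inv().apply(s['tool_pos']-x[:3])*1e3-[0,0,3])
    Rt=Rp*R.from_matrix([[0,1,0],[1,0,0],[0,0,-1]])
    print('t',s['time_s'],'u v h',round(u,1),round(v,1),round(w,1),'roterr',np.degrees((q(s['eef_rot']).inv()*Rt).as_rotvec()).round(2),'F(panel)',Rp.inv().apply(s['wrist_force']).round(2),'open',s['opening'])
E
python3 - <<'E'
from h import *
import cv2
where()
a=vision.camera('wrist');b=vision.camera('side')
cv2.imwrite('pics/w1.png',cv2.resize(np.hstack([a[:,100:460],b[50:,150:330].repeat(2,0).repeat(2,1)[:420]]),None,fx=1.1,fy=1.1)[:,:,::-1])
E
```

```text
t 0.9 u v h 46.5 51.1 101.0 roterr [0.17 0.01 0.01] F(panel) [ 0.25  0.37 -0.02] open 0.0001694961094468554
```

View pics/w1.png

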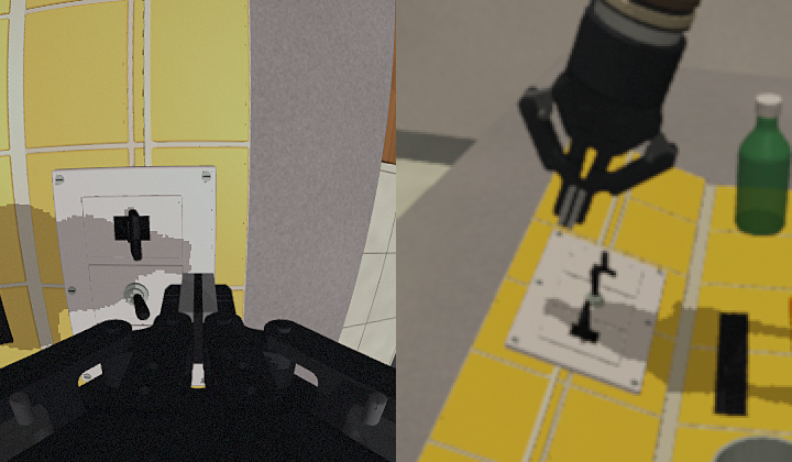

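The shut fingers are above the upper edge of the plate, tilted square to the face, and nothing is touching. I'll descend behind the heater lever.

Call:
{"fn": "step_arm", "kwargs": {
  "plan": [
    {"linear":[1,-6,25],"delta_rot":[0,0,0],"grip":0},
    {"linear":[1,-12,50],"delta_rot":[0,0,0],"grip":0},
    {"linear":[1,-12,70],"delta_rot":[0,0,0],"grip":0},
    {"linear":[1,-12,80],"delta_rot":[0,0,0],"grip":0},
    {"linear":[1,-12,83],"delta_rot":[0,0,0],"grip":0},
    {"linear":[1,-12,83],"delta_rot":[0,0,0],"grip":0}
  ]
}}

```text
time_s: 1.5
tool_pos: [0.663, 0.0214, 0.1087]
eef_rot: [0.114, 0.647, 0.743, 0.131]
wrist_force: [0.2, -0.0, -0.5]
opening: -0.0001
gripper_force: 0.0
```

Run:
```python
from h import *
import cv2
where()
a=vision.camera('wrist');b=vision.camera('side')
cv2.imwrite('pics/w2.png',np.hstack([cv2.resize(a[130:340,200:370],(400,494)),cv2.resize(b[130:240,195:285],(400,494))])[:,:,::-1])
```

```text
t 1.5 u v h 32.1 52.6 16.5 roterr [-0.01 -0.04  0.01] F(panel) [-0.02 -0.06 -0.57] open -7.411663846854799e-05
```

View pics/w2.png

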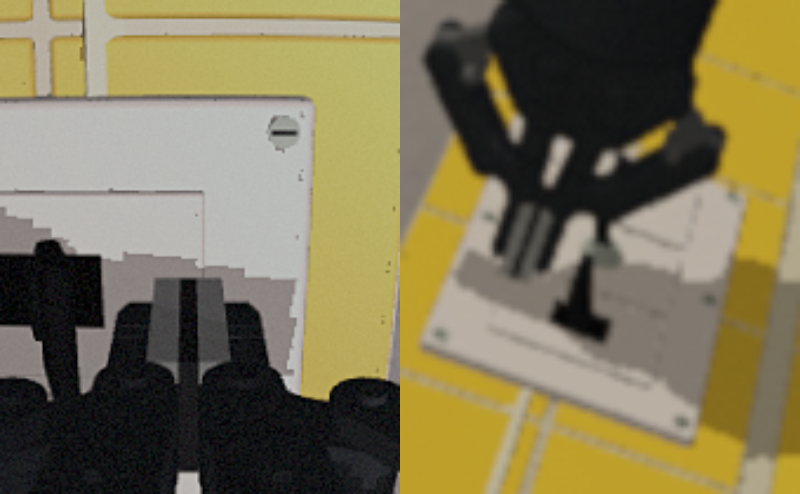

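The fingers stand about 15 mm behind the heater paddle, lined up with it across the row, and clear. I'll move in slowly.

Call:
{"fn": "step_arm", "kwargs": {
  "plan": [
    {"linear":[0,-4,0],"delta_rot":[0,0,0],"grip":0},
    {"linear":[0,-8,0],"delta_rot":[0,0,0],"grip":0},
    {"linear":[0,-10,0],"delta_rot":[0,0,0],"grip":0},
    {"linear":[0,-12,0],"delta_rot":[0,0,0],"grip":0},
    {"linear":[0,-13,0],"delta_rot":[0,0,0],"grip":0},
    {"linear":[0,-13,0],"delta_rot":[0,0,0],"grip":0}
  ]
}}

```text
time_s: 2.1
tool_pos: [0.6521, 0.0197, 0.1064]
eef_rot: [0.115, 0.647, 0.742, 0.132]
wrist_force: [0.3, 1.6, 4.7]
opening: 0.0002
gripper_force: 1.8
```

```bash
python3 -c "
from h import *
where()"
```

```text
t 2.1 u v h 20.9 52.5 18.1 roterr [0.24 0.   0.  ] F(panel) [2.08 1.58 4.2 ] open 0.00015476169353683701
```

Call:
{"fn": "step_arm", "kwargs": {
  "plan": [
    {"linear":[0,0,0],"delta_rot":[0,0,0],"grip":0}
  ]
}}

```text
time_s: 2.18
tool_pos: [0.6522, 0.0197, 0.1063]
eef_rot: [0.115, 0.647, 0.742, 0.132]
wrist_force: [0.7, 1.2, 5.5]
opening: 0.0001
gripper_force: 2.2
```

Run:
```python
from h import *
import cv2
where()
a=vision.camera('wrist');b=vision.camera('side')
where()
cv2.imwrite('pics/w3.png',np.hstack([cv2.resize(a[130:340,200:370],(400,494)),cv2.resize(b[130:240,195:285],(400,494))])[:,:,::-1])
```

```text
t 2.1833 u v h 21.0 52.4 18.0 roterr [0.23 0.   0.01] F(panel) [2.65 1.11 4.88] open 0.00012830135738935717
t 2.2833 u v h 21.1 52.4 17.9 roterr [0.23 0.   0.01] F(panel) [2.86 1.17 5.11] open 6.704234452201606e-05
```

View pics/w3.png

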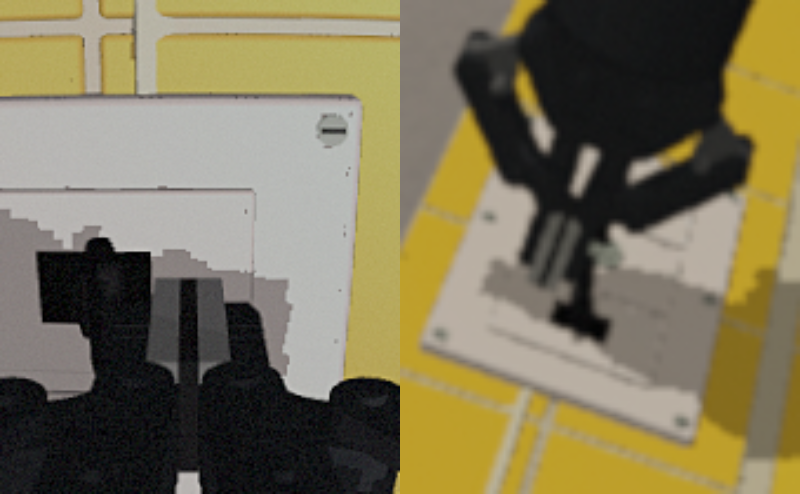

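The force is mostly along the face normal. The stepped finger back, about 7 mm above the tip, seems to be catching the end of the paddle. I'll back off, go lower, and push with the finger's side.

Call:
{"fn": "step_arm", "kwargs": {
  "plan": [
    {"linear":[0,6,0],"delta_rot":[0,0,0],"grip":0},
    {"linear":[0,12,0],"delta_rot":[0,0,0],"grip":0},
    {"linear":[0,13,4],"delta_rot":[0,0,0],"grip":0},
    {"linear":[0,13,8],"delta_rot":[0,0,0],"grip":0},
    {"linear":[0,13,8],"delta_rot":[0,0,0],"grip":0},
    {"linear":[0,13,8],"delta_rot":[0,0,0],"grip":0}
  ]
}}

```text
time_s: 2.78
tool_pos: [0.6643, 0.0218, 0.1]
eef_rot: [0.113, 0.647, 0.743, 0.13]
wrist_force: [-0.3, -0.2, 0.3]
opening: -0.0001
gripper_force: 0.0
```

```bash
python3 -c "
from h import *
where()"
```

```text
t 2.7833 u v h 30.3 52.8 7.8 roterr [-0.15 -0.06  0.  ] F(panel) [-0.15 -0.15  0.38] open -0.00013607730848624883
```

Call:
{"fn": "step_arm", "kwargs": {
  "plan": [
    {"linear":[0,-2,0],"delta_rot":[0,0,0],"grip":0},
    {"linear":[0,-4,0],"delta_rot":[0,0,0],"grip":0},
    {"linear":[0,-6,0],"delta_rot":[0,0,0],"grip":0},
    {"linear":[0,-7,0],"delta_rot":[0,0,0],"grip":0},
    {"linear":[0,-7,0],"delta_rot":[0,0,0],"grip":0}
  ]
}}

```text
time_s: 3.2
tool_pos: [0.6585, 0.0208, 0.0991]
eef_rot: [0.114, 0.647, 0.743, 0.131]
wrist_force: [0.4, 0.0, -0.3]
opening: -0.0002
gripper_force: 0.0
```

```bash
python3 -c "
from h import *
where()"
```

```text
t 3.2 u v h 24.5 52.6 9.0 roterr [ 0.   -0.03  0.01] F(panel) [ 0.24 -0.03 -0.37] open -0.00023746604577028004
```

Call:
{"fn": "step_arm", "kwargs": {
  "plan": [
    {"linear":[0,-2,0],"delta_rot":[0,0,0],"grip":0},
    {"linear":[0,-3,0],"delta_rot":[0,0,0],"grip":0},
    {"linear":[0,-3,0],"delta_rot":[0,0,0],"grip":0}
  ]
}}

```text
time_s: 3.45
tool_pos: [0.6571, 0.0204, 0.0991]
eef_rot: [0.115, 0.647, 0.742, 0.132]
wrist_force: [0.9, 0.2, 0.7]
opening: -0.0002
gripper_force: 0.7
```

```bash
python3 -c "
from h import *
where()"
```

```text
t 3.45 u v h 23.2 52.4 9.5 roterr [ 0.16 -0.    0.01] F(panel) [1.11 0.1  0.3 ] open -0.00016069909732753022
```

The paddle is in contact, with force along the slope only. It needs about 8 mm to pass the middle.

Call:
{"fn": "step_arm", "kwargs": {
  "plan": [
    {"linear":[0,-2,0],"delta_rot":[0,0,0],"grip":0},
    {"linear":[0,-4,0],"delta_rot":[0,0,0],"grip":0},
    {"linear":[0,-4,0],"delta_rot":[0,0,0],"grip":0}
  ]
}}

```text
time_s: 3.7
tool_pos: [0.6516, 0.0199, 0.0964]
eef_rot: [0.113, 0.647, 0.743, 0.131]
wrist_force: [-0.4, -0.6, 0.2]
opening: -0.0001
gripper_force: 0.1
```

```bash
python3 -c "
from h import *
where()"
```

```text
t 3.7 u v h 17.0 52.7 8.9 roterr [-0.06 -0.04  0.01] F(panel) [-0.37 -0.54  0.37] open -7.27389924266325e-05
```

Call:
{"fn": "step_arm", "kwargs": {
  "plan": [
    {"linear":[0,-2,0],"delta_rot":[0,0,0],"grip":0},
    {"linear":[0,-3,0],"delta_rot":[0,0,0],"grip":0},
    {"linear":[0,-3,0],"delta_rot":[0,0,0],"grip":0}
  ]
}}

```text
time_s: 3.95
tool_pos: [0.6486, 0.0195, 0.0949]
eef_rot: [0.113, 0.647, 0.743, 0.131]
wrist_force: [-0.7, 0.0, -0.3]
opening: -0.0001
gripper_force: 0.0
```

Run:
```python
from h import *
import cv2
where()
a=vision.camera('wrist');b=vision.camera('side')
cv2.imwrite('pics/w4.png',np.hstack([cv2.resize(a[130:340,200:370],(400,494)),cv2.resize(b[130:240,195:285],(400,494))])[:,:,::-1])
```

```text
t 3.95 u v h 13.7 52.8 8.6 roterr [-0.09 -0.05  0.  ] F(panel) [-0.73  0.11 -0.01] open -0.0001184869098248271
```

View pics/w4.png

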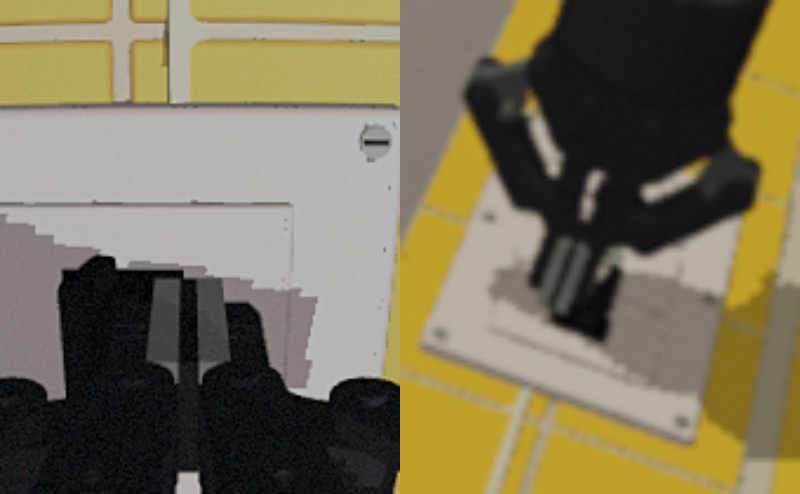

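The force has dropped to zero and the paddle appears leant towards the robot. I'll back off, lift, move over to the fan and check.

Call:
{"fn": "step_arm", "kwargs": {
  "plan": [
    {"linear":[0,8,0],"delta_rot":[0,0,0],"grip":0},
    {"linear":[0,22,0],"delta_rot":[0,0,0],"grip":0},
    {"linear":[0,26,-15],"delta_rot":[0,0,0],"grip":0},
    {"linear":[0,26,-45],"delta_rot":[0,0,0],"grip":0},
    {"linear":[0,26,-60],"delta_rot":[0,0,0],"grip":0},
    {"linear":[-20,26,-65],"delta_rot":[0,0,0],"grip":0},
    {"linear":[-45,26,-65],"delta_rot":[0,0,0],"grip":0},
    {"linear":[-52,26,-65],"delta_rot":[0,0,0],"grip":0},
    {"linear":[-52,26,-65],"delta_rot":[0,0,0],"grip":0}
  ]
}}

```text
time_s: 4.8
tool_pos: [0.6601, -0.0335, 0.1666]
eef_rot: [0.115, 0.648, 0.742, 0.131]
wrist_force: [-0.3, 1.0, 0.3]
opening: 0.0002
gripper_force: 0.0
```

Run:
```python
from h import *
import cv2
where()
a=vision.camera('wrist');b=vision.camera('side')
cv2.imwrite('pics/w5.png',np.hstack([cv2.resize(a[100:380,140:370],(400,494)),cv2.resize(b[130:240,195:285],(400,494))])[:,:,::-1])
```

```text
t 4.8 u v h 42.1 -1.3 74.4 roterr [ 0.11  0.05 -0.12] F(panel) [-0.09  1.    0.32] open 0.0001589542876750362
```

View pics/w5.png

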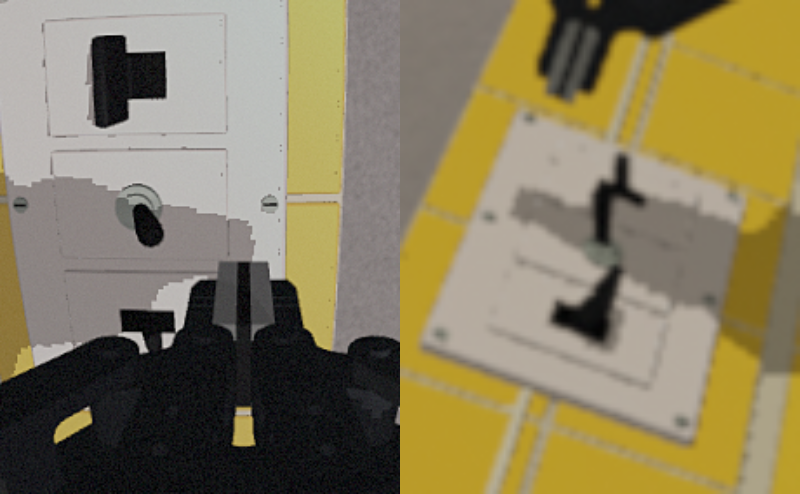

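The heater is off: its paddle leans to the robot side in the wrist crop at (110,80). Fan and light are still on. Next is the fan.

Call:
{"fn": "step_arm", "kwargs": {
  "plan": [
    {"linear":[1,2,20],"delta_rot":[0,0,0],"grip":0},
    {"linear":[1,2,40],"delta_rot":[0,0,0],"grip":0},
    {"linear":[1,2,52],"delta_rot":[0,0,0],"grip":0},
    {"linear":[1,2,56],"delta_rot":[0,0,0],"grip":0},
    {"linear":[1,0,56],"delta_rot":[0,0,0],"grip":0},
    {"linear":[1,-5,56],"delta_rot":[0,0,0],"grip":0},
    {"linear":[1,-8,56],"delta_rot":[0,0,0],"grip":0},
    {"linear":[1,-10,56],"delta_rot":[0,0,0],"grip":0},
    {"linear":[1,-10,56],"delta_rot":[0,0,0],"grip":0}
  ]
}}

```text
time_s: 5.65
tool_pos: [0.6681, -0.0295, 0.1103]
eef_rot: [0.114, 0.647, 0.742, 0.131]
wrist_force: [-0.6, -0.8, 0.2]
opening: -0.0
gripper_force: 0.0
```

```bash
python3 -c "
from h import *
where()"
```

```text
t 5.65 u v h 30.8 1.5 18.7 roterr [ 0.05 -0.02 -0.  ] F(panel) [-0.61 -0.74  0.41] open -7.200451610588418e-06
```

Call:
{"fn": "step_arm", "kwargs": {
  "plan": [
    {"linear":[-1,-2,0],"delta_rot":[0,0,0],"grip":0},
    {"linear":[-1,-4,0],"delta_rot":[0,0,0],"grip":0},
    {"linear":[-1,-6,0],"delta_rot":[0,0,0],"grip":0},
    {"linear":[-1,-6,0],"delta_rot":[0,0,0],"grip":0}
  ]
}}

```text
time_s: 5.98
tool_pos: [0.6637, -0.0314, 0.1084]
eef_rot: [0.115, 0.647, 0.742, 0.132]
wrist_force: [1.4, -0.6, 0.9]
opening: 0.0002
gripper_force: 0.6
```

```bash
python3 -c "
from h import *
where()"
```

```text
t 5.9833 u v h 25.8 0.3 18.5 roterr [0.14 0.01 0.  ] F(panel) [ 1.49 -0.82  0.43] open 0.00022378115659319164
```

Call:
{"fn": "step_arm", "kwargs": {
  "plan": [
    {"linear":[0,-2,0],"delta_rot":[0,0,0],"grip":0},
    {"linear":[0,-4,0],"delta_rot":[0,0,0],"grip":0},
    {"linear":[0,-6,0],"delta_rot":[0,0,0],"grip":0},
    {"linear":[0,-6,0],"delta_rot":[0,0,0],"grip":0}
  ]
}}

```text
time_s: 6.32
tool_pos: [0.6562, -0.0317, 0.1046]
eef_rot: [0.113, 0.647, 0.743, 0.131]
wrist_force: [0.5, 0.6, -0.3]
opening: 0.0002
gripper_force: 0.0
```

```bash
python3 -c "
from h import *
where()"
```

```text
t 6.3167 u v h 17.5 1.0 17.5 roterr [-0.12 -0.07  0.01] F(panel) [ 0.42  0.55 -0.44] open 0.0001894340075387684
```

Call:
{"fn": "step_arm", "kwargs": {
  "plan": [
    {"linear":[0,-2,0],"delta_rot":[0,0,0],"grip":0},
    {"linear":[0,-3,0],"delta_rot":[0,0,0],"grip":0},
    {"linear":[0,-3,0],"delta_rot":[0,0,0],"grip":0}
  ]
}}

```text
time_s: 6.57
tool_pos: [0.654, -0.0322, 0.104]
eef_rot: [0.113, 0.647, 0.743, 0.131]
wrist_force: [-0.0, -0.0, 0.1]
opening: -0.0001
gripper_force: 0.0
```

Call:
{"fn": "step_arm", "kwargs": {
  "plan": [
    {"linear":[0,8,0],"delta_rot":[0,0,0],"grip":0},
    {"linear":[0,22,0],"delta_rot":[0,0,0],"grip":0},
    {"linear":[0,28,-15],"delta_rot":[0,0,0],"grip":0},
    {"linear":[0,28,-35],"delta_rot":[0,0,0],"grip":0},
    {"linear":[0,28,-50],"delta_rot":[0,0,0],"grip":0},
    {"linear":[-20,28,-55],"delta_rot":[0,0,0],"grip":0},
    {"linear":[-45,28,-55],"delta_rot":[0,0,0],"grip":0},
    {"linear":[-52,28,-55],"delta_rot":[0,0,0],"grip":0},
    {"linear":[-52,28,-55],"delta_rot":[0,0,0],"grip":0}
  ]
}}

```text
time_s: 7.32
tool_pos: [0.6703, -0.0847, 0.1666]
eef_rot: [0.115, 0.648, 0.742, 0.131]
wrist_force: [0.6, 0.2, -0.6]
opening: -0.0001
gripper_force: 0.0
```

Run:
```python
from h import *
import cv2
where()
a=vision.camera('wrist');b=vision.camera('side')
cv2.imwrite('pics/w6.png',np.hstack([cv2.resize(a[50:330,140:370],(400,494)),cv2.resize(b[130:240,195:285],(400,494))])[:,:,::-1])
```

```text
t 7.3167 u v h 45.1 -53.4 73.4 roterr [ 0.12  0.06 -0.11] F(panel) [ 0.34  0.14 -0.74] open -0.00012139753285782456
```

View pics/w6.png

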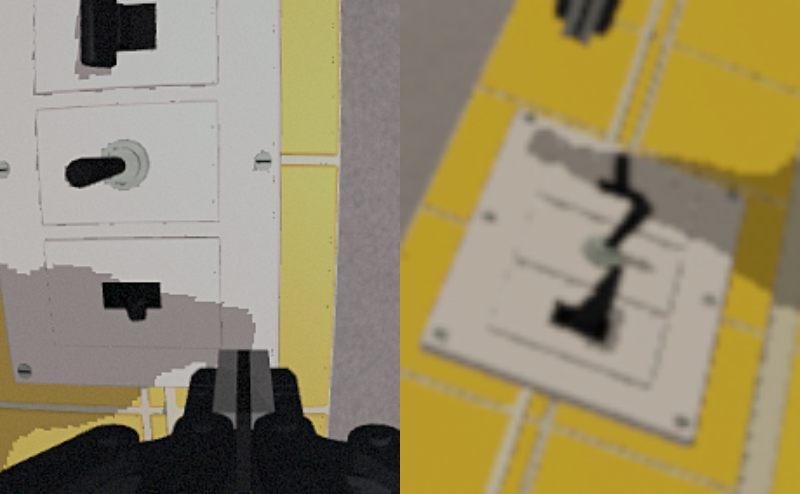

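The fan is off, with its bat pointing to the robot side at (95,170), and the light stub is still on. I'll descend behind the light.

Call:
{"fn": "step_arm", "kwargs": {
  "plan": [
    {"linear":[1,-2,20],"delta_rot":[0,0,0],"grip":0},
    {"linear":[1,-6,40],"delta_rot":[0,0,0],"grip":0},
    {"linear":[1,-10,52],"delta_rot":[0,0,0],"grip":0},
    {"linear":[1,-13,60],"delta_rot":[0,0,0],"grip":0},
    {"linear":[1,-13,63],"delta_rot":[0,0,0],"grip":0},
    {"linear":[1,-13,63],"delta_rot":[0,0,0],"grip":0},
    {"linear":[1,-13,63],"delta_rot":[0,0,0],"grip":0}
  ]
}}

```text
time_s: 8.0
tool_pos: [0.6789, -0.0803, 0.1027]
eef_rot: [0.114, 0.647, 0.743, 0.132]
wrist_force: [-0.5, 0.7, 0.3]
opening: 0.0002
gripper_force: 0.0
```

```bash
python3 -c "
from h import *
where()"
```

```text
t 8.0 u v h 31.7 -50.3 10.2 roterr [ 0.08 -0.02  0.03] F(panel) [-0.33  0.72  0.39] open 0.0001574752698118684
```

Call:
{"fn": "step_arm", "kwargs": {
  "plan": [
    {"linear":[-1,-2,3],"delta_rot":[0,0,0],"grip":0},
    {"linear":[-2,-5,3],"delta_rot":[0,0,0],"grip":0},
    {"linear":[-2,-8,3],"delta_rot":[0,0,0],"grip":0},
    {"linear":[-2,-9,3],"delta_rot":[0,0,0],"grip":0},
    {"linear":[-2,-9,3],"delta_rot":[0,0,0],"grip":0}
  ]
}}

```text
time_s: 8.42
tool_pos: [0.6718, -0.0838, 0.0971]
eef_rot: [0.115, 0.647, 0.742, 0.132]
wrist_force: [1.3, 0.2, 0.7]
opening: 0.0001
gripper_force: 0.5
```

```bash
python3 -c "
from h import *
where()"
```

```text
t 8.4167 u v h 22.8 -52.8 7.6 roterr [ 0.14  0.01 -0.02] F(panel) [1.51 0.06 0.18] open 6.426385886376708e-05
```

Contact, along the slope only. Now the tap.

Call:
{"fn": "step_arm", "kwargs": {
  "plan": [
    {"linear":[0,-2,0],"delta_rot":[0,0,0],"grip":0},
    {"linear":[0,-4,0],"delta_rot":[0,0,0],"grip":0},
    {"linear":[0,-5,0],"delta_rot":[0,0,0],"grip":0},
    {"linear":[0,-5,0],"delta_rot":[0,0,0],"grip":0}
  ]
}}

```text
time_s: 8.75
tool_pos: [0.6655, -0.084, 0.0939]
eef_rot: [0.113, 0.647, 0.743, 0.131]
wrist_force: [-0.5, 0.3, 0.1]
opening: 0.0
gripper_force: 0.0
```

```bash
python3 -c "
from h import *
where()"
```

```text
t 8.75 u v h 15.8 -52.1 6.7 roterr [-0.1  -0.07  0.02] F(panel) [-0.39  0.41  0.21] open 2.0551529464766196e-05
```

Call:
{"fn": "step_arm", "kwargs": {
  "plan": [
    {"linear":[0,-2,0],"delta_rot":[0,0,0],"grip":0},
    {"linear":[0,-2,0],"delta_rot":[0,0,0],"grip":0}
  ]
}}

```text
time_s: 8.92
tool_pos: [0.6635, -0.0841, 0.0928]
eef_rot: [0.113, 0.647, 0.743, 0.131]
wrist_force: [0.8, -0.1, -0.5]
opening: -0.0
gripper_force: 0.0
```

Call:
{"fn": "step_arm", "kwargs": {
  "plan": [
    {"linear":[0,8,0],"delta_rot":[0,0,0],"grip":0},
    {"linear":[0,20,0],"delta_rot":[0,0,0],"grip":0},
    {"linear":[0,28,-15],"delta_rot":[0,0,0],"grip":0},
    {"linear":[0,28,-45],"delta_rot":[0,0,0],"grip":0},
    {"linear":[0,28,-75],"delta_rot":[0,0,0],"grip":0},
    {"linear":[0,28,-100],"delta_rot":[0,0,0],"grip":0},
    {"linear":[0,28,-100],"delta_rot":[0,0,0],"grip":0},
    {"linear":[0,28,-100],"delta_rot":[0,0,0],"grip":0},
    {"linear":[0,28,-100],"delta_rot":[0,0,0],"grip":0}
  ]
}}

```text
time_s: 9.67
tool_pos: [0.6568, -0.0853, 0.197]
eef_rot: [0.114, 0.647, 0.743, 0.131]
wrist_force: [-0.4, -0.8, 0.2]
opening: -0.0001
gripper_force: 0.0
```

Run:
```python
from h import *
import cv2
where()
a=vision.camera('wrist');b=vision.camera('side')
cv2.imwrite('pics/w7.png',np.hstack([cv2.resize(a[50:330,140:370],(400,494)),cv2.resize(b[70:330,150:360],(400,494))])[:,:,::-1])
```

```text
t 9.6667 u v h 42.8 -52.3 106.6 roterr [-0.01 -0.04  0.01] F(panel) [-0.41 -0.78  0.32] open -0.00011146129263398395
```

View pics/w7.png

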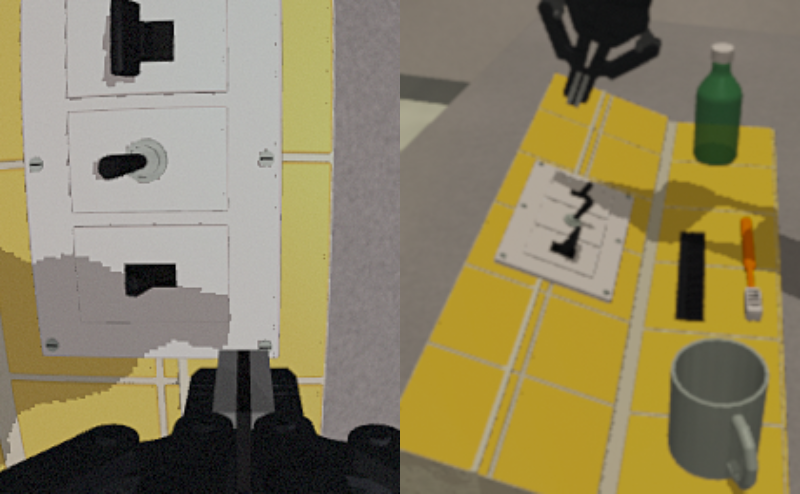

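All three levers lean to the robot side; the light stub now sits at the left end of its slot, at (135,285). The mug, bottle, comb and toothbrush show no movement, and the arm is clear.

```bash
python3 -c "
from rig import ctrl
print(ctrl.close_job())"
```

```text
the job is handed in; nothing more can be done
None
```

I switched off the heater, then the fan, then the light with light taps, and the final pictures show all three levers over to off and the mug, bottle, comb and toothbrush apparently unmoved; the job is handed in, but no verdict was shown.

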